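# Swap the desiccant cartridge in its spring clips

## Robot

A 6-joint arm with a two-finger parallel gripper is mounted at the origin on a cart in front of the work surface, level with it; the furniture and walls round the work are solid. World frame = base frame: x ahead of the robot, y to its left, z up, the work surface at z = 0. Lengths are in mm, angles in rad, forces in N, time in s.
With the tool pointing down it reaches from about 300 to 825 mm from the base axis. Payload 5.4 kg.
Tool frame: the origin (TCP) lies at the very end of the fingers, on their centre line; the grasp point (between the pads) lies 19 mm behind it (r.hold_point_z is the distance from the TCP to the grasp point, in mm); z points along the fingers, y is the direction in which the jaws open and shut (so a half turn about z gives the same grasp; the last joint's range is limited). The gripper opens to 92 mm and grips with 3 to 60 N. Pads are 20 mm wide; open, the fingers measure 128 mm over their backs; the gripper's body (75 mm by 189 mm) begins 69 mm behind the grasp point.
Start: joints at [1.125, 0.158, 1.597, -0, 1.386, -0.21], TCP at [134.343, 559.069, 214.601] pointing down, gripper open.
Joint ranges: [-2.91, 2.91], [-0.94, 2.29], [0.18, 2.7], [-1.29, 4.43], [0.17, 2.64], [-3, 3]. Speed limits (rad/s): [2.57, 2.57, 3.14, 3.14, 3.14, 3.14].

## Interface

Orientations are given as a 3x3 rotation matrix whose columns are the frame's x, y, z axes.
In Python, from plant import r, viewer, ticket gives the robot as it stands. Calls block until the motion is done:
- r.move_ptp(position, orientation): joint-space move of the TCP to a pose.
- r.move_linear(position, speed=150, rotation=None, force_limit=None): straight line of the TCP; rotation=None keeps the orientation; speed is the mean speed in mm/s. With force_limit (N) it stops when the force on the tool has changed by that much, and returns True; else False.
- r.set_joints(angles): joint-space move.
- r.ungrasp() and r.clamp(): open the fingers fully, or close them until they stop; the grip force is fixed at half the most.
- r.dwell(seconds).
- r.inverse_kinematics(position, orientation): joint angles nearest the present ones, or None.
- r.observe(): the state.
- viewer.camera(name): name is "side" or "top" or "wrist"; returns the picture (400x640x3 uint8, red, green, blue); there is no depth.
- viewer.calibration(name): a dict with "K" (3x3 intrinsics, pixels), "R" (3x3) and "t" (3): a world point X has camera coordinates R X + t. Camera axes: x right, y down, z forward; pixel columns grow to the right and rows downward; lengths in mm; the calibration is good to about 2 mm. The wrist camera is an equidistant fisheye: a pixel r from the principal point sees the ray r / f radians off the axis. A picture is of the moment at which its call begins: read the wrist's pose just before it. calibration takes no time and is no camera call; for the wrist camera it gives the pose at the moment of the call.
A pose or a line that the arm cannot do raises r.IKError and nothing moves.
- ticket.hand_in(): hands the job in, once; it reports no verdict.
The state is a dict: "t": time; "qpos": joint angles; "joint_velocities": joint speeds; "joint_efforts": joint torques, N m; "eef_pos": TCP position; "tcp_rot": TCP orientation; "wrist_force": force on the tool from outside, world axes, zero at the start; "torque": the same for the moment, N m; "gripper_width": opening from 0.0 (shut) to 1.0 (fully open).
Only numpy, scipy, OpenCV 4.12 (cv2) and the standard library are available. Lean on these libraries where they do the work, as an engineer would, in place of code of your own. Each camera call takes 0.05 s, during which the arm holds its last target. There are 200 camera calls.

## Task

Change the drying cartridge of the air line: roll the spent one (red caps) sideways out of the holder's spring clips, over to their sprung side instead of pulling straight, and lay it flat in the yellow tray. Then take the fresh one (green caps) from its wooden cradle and roll it in the same way until it sits fully home in both clips with both spring leaves shut. Do not force the cartridges against the holder's rigid jaws, let go of everything, and leave the other things on the table where they stand.

Things in the scene. Friction and masses are not known exactly. Their poses are not given: they have to be found in the camera images.
- spent_mid (a point): Spent cartridge: smooth rigid cylinder 30 mm in diameter, 130 mm long, 80 to 170 g, red end caps, brown body, both ends alike. The point is its centre (on the axis, half-way along); y runs along its axis. Starts clipped in the holder, centre within 4 mm of holder_seat.
- fresh_mid (a point): Fresh cartridge: smooth rigid cylinder 30 mm in diameter, 130 mm long, 80 to 170 g, green end caps, white body, both ends alike. The point is its centre (on the axis, half-way along); y runs along its axis. Starts in the cradle's two open V-rests, axis 45 mm above the table, free to be lifted straight up; between the rests 76 mm of it are bare.
- holder: Clip holder, fixed; grey base plate 96 (x) by 166 (y) by 8 mm. Origin: centre of its underside on the table; z up, y along the clipped cartridge, -x the open, sprung side. Two clips 16 mm wide at y = +-45 mm; between them 74 mm of the cartridge are bare, nothing there above z = 22 mm. End cheeks with inner faces at y = +-70 mm (x -11 to 23, up to z = 54 mm) leave 5 mm endwise at each end.
- holder_seat (a point): Where the centre of a cartridge lies when home in the clips: 52 mm above the holder's origin; same axes as the holder. The black saddles under it are flat, top at z = 37 mm over the table, from x = -8 to +16 mm. The rigid steel jaws' upright walls stand 2 mm clear of the cartridge at +x.
- jaw_nose (a point): Rounded nose (3 mm radius, centred here, half-way between the clips; x = -2, z = 73.5 mm in the holder) where the rigid jaws' roof ends. The roof (underside z = 70.5, top 76.5 mm) runs from it to +x over the cartridge: pulling straight up jams. Way out for the axis, (x, z) mm in the holder: (0, 53), (-6, 53.5), (-12, 55.5), (-19, 62), (-25, 73), (-40, 100); way in: the reverse.
- leaf_a (a joint): Brass spring leaf of the clip at y = +45 mm, rad: 0 shut (stop), grows to 1.0 as its tip swings out to -x and down. Polished. Hinge at x = 0, z = 10 mm in the holder; shut, its inward bump is at x = -16, z = 44 and its flared tip at x = -34, z = 58 mm. A passing cartridge opens it to about 0.3 with 5 to 10 N; it shuts by itself. It gives when pressed from above or from inside, not when pushed level to +x.
- leaf_b (a joint): The same leaf of the clip at y = -45 mm.
- cradle: Wooden cradle fixed to the table: base plate 74 mm (x) by 120 mm (y), 8 mm thick, with V-rests 14 mm wide at y = +45 and -45 mm that reach up to 42 mm. Origin: centre of its underside on the table; the cartridge lies along its y.
- tray: Shallow yellow open tray fixed to the table, 105 mm (x) by 180 mm (y) outside and 22 mm high, walls and floor about 4 mm thick. Origin: centre of its underside on the table; y along its long side.
- glue_bottle: Bystander, to be left where it is: white bottle with a red nozzle, 47x58x164 mm, standing behind the holder's rigid jaws, about 112 mm to +x of its origin. Origin: centre of its underside.
- paint_pot_red: Bystander, to be left where it is: paint pot with a white and brown lid, 61x50x55 mm, standing beside the bottle behind the holder. Origin: centre of its underside.
- duct_tape: Bystander, to be left where it is: roll of dark tape, 59x57x19 mm, lying about 135 mm off the holder's open side. Origin: centre of its underside.
- rock_cast: Bystander, to be left where it is: speckled cast rock, 54x80x36 mm, about 125 mm from the cradle's origin off one end. Origin: centre of its underside.
- paint_pot_green: Bystander, to be left where it is: paint pot with an olive lid, 54x44x61 mm, about 120 mm from the cradle's origin off the other end. Origin: centre of its underside.
- sanding_block: Bystander, to be left where it is: brown sanding block, 56x101x26 mm, about 126 mm from the tray's origin off one end. Origin: centre of its underside.
- tape_measure: Bystander, to be left where it is: orange tape measure, 66x78x38 mm, about 132 mm from the tray's origin off the other end. Origin: centre of its underside.

How it is judged (in metres and radians):
On the way:
1. the spent cartridge lies in the tray, let go (x of spent_mid in the frame of tray between -0.045 and 0.045 m and y of spent_mid in the frame of tray between -0.08 and 0.08 m and z of spent_mid in the frame of tray below 0.028 m and contact force between spent and the fingers below 0.05 N), for 0.2 s.
At the end, for the whole second after the job is handed in: Spent cartridge in the tray (centre within 45 mm across, 80 mm along, under 28 mm up). Fresh one home: within 4 mm of holder_seat in holder x and z, 9 mm in y, axis within 0.05 rad, both leaves below 0.08 rad. Both released and at rest (below 0.02 m/s) (all of step 1 and x of fresh_mid in the frame of holder_seat between -0.004 and 0.004 m and y of fresh_mid in the frame of holder_seat between -0.009 and 0.009 m and z of fresh_mid in the frame of holder_seat between -0.004 and 0.004 m and angle between the y axis of fresh_mid and the y axis of holder_seat, either way round below 0.05 rad and value of joint each of leaf_a, leaf_b below 0.08 rad and contact force between fresh and the fingers below 0.05 N and linear speed of each of spent, fresh below 0.02 m/s); the robot touches nothing.
It fails at once if a cartridge is forced against the holder (more than 60 N) (contact force between any of spent, fresh and holder above 60 N).
It fails at once if a bystander is moved by more than 25 mm (distance of any of glue_bottle, paint_pot_red, duct_tape, rock_cast, paint_pot_green, sanding_block, tape_measure from where it was at the start of the episode above 0.025 m).
It also fails if it takes over 64 s, if anything falls off the work surface, if the arm or the gripper's body presses on something with over 40 N, if the wrist force passes 120 N, or if a joint passes its speed limit or range.

## Working session

There is one attempt and no reset: what is moved stays moved. The work goes in short steps, each a Python script; the robot and the scene stay as the last script left them, time stands still between calls to the robot, and variables do not carry over. Pictures are saved under pics/ and viewed, about 8 in all and at most 12, crops included, and the job is handed in when it is done.

```bash
mkdir -p pics; ls
python3 - <<'E'
from plant import r, viewer
import cv2
print(r.observe())
for n in("top","side"):
    cv2.imwrite(f"pics/{n}0.png",viewer.camera(n)[:,:,::-1]); c=viewer.calibration(n); print(n,c)
print(r.hold_point_z)
E
```

```text
pics
{'t': 0.0, 'qpos': array([ 1.12490871e+00,  1.59056631e-01,  1.59825321e+00, -8.86286051e-06,
        1.38617288e+00, -2.10090288e-01]), 'joint_velocities': array([ 0.00080768,  0.00078157,  0.00066918, -0.00023358,  0.00054671,
       -0.00073706]), 'joint_efforts': array([ 2.13724299e-03, -3.85585606e+01, -3.22099757e+01,  7.02606188e-02,
        3.82021687e-02, -1.19611627e-04]), 'eef_pos': array([134.06968025, 558.50128747, 213.60415272]), 'tcp_rot': array([[-9.72328605e-01,  2.33615993e-01, -8.07246001e-04],
       [ 2.33617069e-01,  9.72327180e-01, -1.70902534e-03],
       [ 3.85651575e-04, -1.85032067e-03, -9.99998214e-01]]), 'wrist_force': array([-1.18058605, -0.44160749,  0.09665447]), 'torque': array([0.01862884, 0.01840354, 0.00950127]), 'gripper_width': 0.9991254773139737}
top {'K': array([[420.45301251,   0.        , 328.61339363],
       [  0.        , 420.45301251, 195.18210684],
       [  0.        ,   0.        ,   1.        ]]), 'R': array([[ 0.01591306, -0.99934735, -0.03242904],
       [-0.98414337, -0.00992413, -0.17709696],
       [ 0.17665955,  0.03473298, -0.983659  ]]), 't': array([ 94.4782075 , 518.20911822, 959.65676353])}
side {'K': array([[478.56109616,   0.        , 318.12700962],
       [  0.        , 478.56109616, 203.59520773],
       [  0.        ,   0.        ,   1.        ]]), 'R': array([[-0.99938505, -0.03267409,  0.01272501],
       [-0.0291957 ,  0.57440039, -0.81805367],
       [ 0.01941991, -0.81792212, -0.57500111]]), 't': array([ 500.25286754,   35.21746682, 1299.24204097])}
18.700000000000003
```

View pics/top0.png

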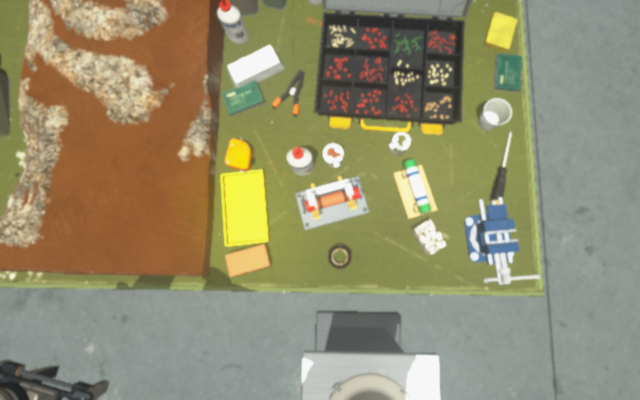

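View pics/side0.png

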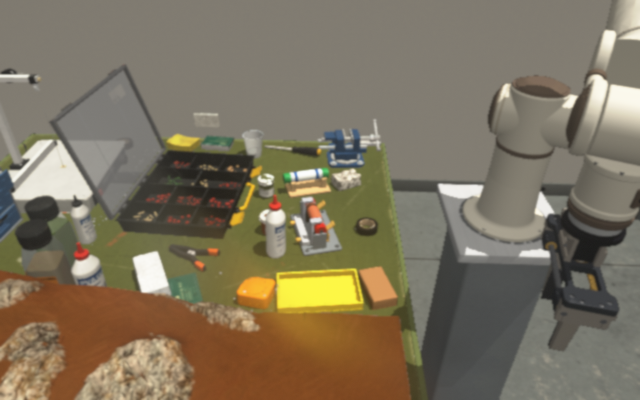

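The top view shows the tray at about (245,208), the holder at (332,203), the cradle at (415,190) and the tape at (340,256). The holder's open side faces the robot. I'll look closer at an enlarged crop.

```bash
cat > h.py <<'E'
import numpy as np, cv2
from plant import r, viewer, ticket
def world(name,uv,z,c=None):
    c=c or viewer.calibration(name); K,R,t=c["K"],np.array(c["R"]),np.array(c["t"])
    d=np.array([(uv[0]-K[0,2])/K[0,0],(uv[1]-K[1,2])/K[1,1]]); 
    if name=="wrist":
        th=np.hypot(*d); ray=np.r_[d/max(th,1e-9)*np.sin(th),np.cos(th)]
    else: ray=np.r_[d,1]
    o=-R.T@t; w=R.T@ray
    return o+w*(z-o[2])/w[2]
E
python3 - <<'E'
import cv2
a=cv2.imread("pics/top0.png")[135:285,215:455]
cv2.imwrite("pics/topc.png",cv2.resize(a,None,fx=3.333,fy=3.333,interpolation=cv2.INTER_CUBIC))
E
```

```text
(no output)
```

View pics/topc.png

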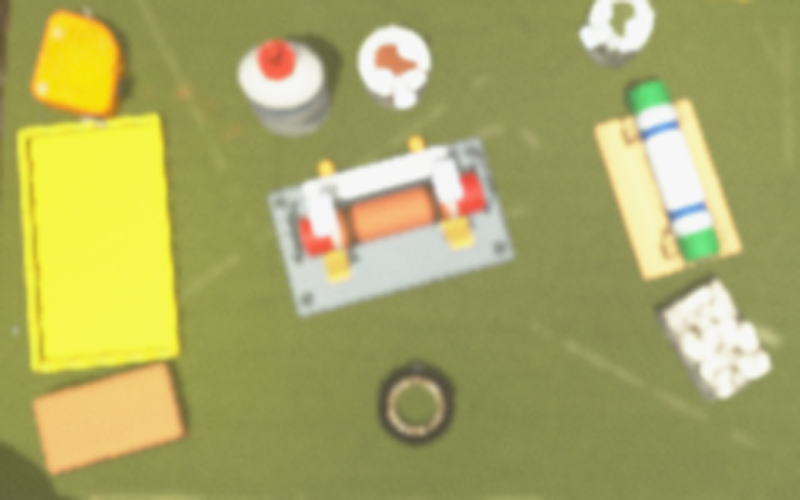

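The crop shows these corners, in crop pixels:
- **Holder plate:** (270,192), (483,140), (515,260), (300,316)
- **Tray rim:** (18,130), (160,115), (180,355), (35,370)
- **Cradle plate:** (596,126), (690,98), (742,250), (648,280)

The brass tips face the robot. The bottle stands behind the holder, towards its left end.

```bash
cat >> h.py <<'E'
def unit(v): return v/np.linalg.norm(v)
def frame(yaw): # xy axes of an object
    return np.array([np.cos(yaw),np.sin(yaw)]),np.array([-np.sin(yaw),np.cos(yaw)])
def fit(model,pts):
    """rigid 2D fit: returns origin, yaw, residuals"""
    m=np.asarray(model,float);p=np.asarray(pts,float)[:,:2];mc,pc=m.mean(0),p.mean(0);a,b=m-mc,p-pc
    yaw=np.arctan2((a[:,0]*b[:,1]-a[:,1]*b[:,0]).sum(),(a*b).sum())
    R=np.array(frame(yaw)).T; o=pc-R@mc
    return o,yaw,np.linalg.norm(p-(m@R.T+o),axis=1)
def tool(yaw,a=0,s=1):
    """tool y along object's x (tilted by a so the body leans to -x), z down; s=-1 half turn"""
    c,si=np.cos(yaw),np.sin(yaw); z=np.array([np.sin(a)*c,np.sin(a)*si,-np.cos(a)])
    y=s*np.array([np.cos(a)*c,np.cos(a)*si,np.sin(a)]); return np.column_stack([np.cross(y,z),y,z])
E
python3 - <<'E'
from h import *
c=viewer.calibration("top")
w=lambda l,z:[world("top",(215+x/3.3333,135+y/3.3333),z,c) for x,y in l]
# corner order: (+x,+y),(+x,-y),(-x,-y),(-x,+y)
for n,l,z,X,Y in (("holder",[(270,192),(483,140),(515,260),(300,316)],8,48,83),("tray",[(18,130),(160,115),(180,355),(35,370)],22,0,0),("cradle",[(596,126),(690,98),(742,250),(648,280)],8,0,0)):
    if n=="holder": m=[(X,Y),(X,-Y),(-X,-Y),(-X,Y)]
    else:
        X,Y=(52.5,90) if n=="tray" else (37,60); m=[(-X,Y),(X,Y),(X,-Y),(-X,-Y)] # y away from robot
    o,yaw,res=fit(m,w(l,z)); print(n,o,yaw,res)
    if n=="holder":
        ex,ey=frame(yaw)
        for a,tn in ((0,"v"),(.26,"t")):
            for s in (1,-1):
                R=tool(yaw,a,s)
                p=np.r_[o,52.]-R[:,2]*(19-18.7-19); p=np.r_[o,52.]+R[:,2]*18.7
                print(tn,s,r.inverse_kinematics(p,R), r.inverse_kinematics(p-R[:,2]*200,R))
    else:
        for yy in (yaw,yaw+np.pi): R=tool(yy); print(r.inverse_kinematics(np.r_[o,26],R))
c=viewer.calibration("wrist"); ob=r.observe()
T=ob["tcp_rot"]; cam=-c["R"].T@c["t"]; print("cam in tool",T.T@(cam-ob["eef_pos"]), "axis in tool",T.T@c["R"][2],c["K"])
print("bottle", [world("top",(215+x/3.333,135+y/3.333),z) for x,y,z in((276,48,164),(290,130,0))])
E
```

```text
holder [504.60206338  92.42460392] 0.26072194555581796 [0.68301306 1.25642812 1.46118433 0.88185435]
v 1 [-5.47514494e-02  2.25433515e-01  1.91117953e+00 -4.44089210e-16
  1.00497961e+00 -3.15473395e-01] [-5.47514494e-02 -1.67517522e-02  1.74449164e+00 -4.44089210e-16
  1.41385277e+00 -3.15473395e-01]
v -1 [-5.47514494e-02  2.25433515e-01  1.91117953e+00 -4.44089210e-16
  1.00497961e+00  2.82611926e+00] [-5.47514494e-02 -1.67517522e-02  1.74449164e+00 -4.44089210e-16
  1.41385277e+00  2.82611926e+00]
t 1 [-0.11214372  0.05597187  2.12844856  0.142612    0.7193734  -0.46900429] [-0.16306406 -0.37940925  2.08650652  0.11372169  1.19879795 -0.45260697]
t -1 [-0.11214372  0.05597187  2.12844856  0.142612    0.7193734   2.67258836] [-0.16306406 -0.37940925  2.08650652  0.11372169  1.19879795  2.68898568]
tray [489.44436189 309.06051789] -1.445930634476111 [1.63657234 0.98311988 1.13518341 0.46136855]
[ 3.54582158e-01  3.86041069e-01  1.72340256e+00 -4.44089210e-16
  1.03214902e+00  1.80051279e+00]
[ 3.54582158e-01  3.86041069e-01  1.72340256e+00 -4.44089210e-16
  1.03214902e+00 -1.34107986e+00]
cradle [ 536.01795003 -113.09505552] -1.2653203065270269 [0.54669979 0.48333328 0.6832218  1.12189261]
[-4.28595383e-01  3.17167105e-01  1.81417659e+00 -4.44089210e-16
  1.01024896e+00  8.36724923e-01]
[-4.28595383e-01  3.17167105e-01  1.81417659e+00 -4.44089210e-16
  1.01024896e+00 -2.30486773e+00]
cam in tool [  69.86539028    0.33174963 -170.4126116 ] axis in tool [-2.46932948e-01  3.69679101e-04  9.69032498e-01] [[309.70691629   0.         324.60881698]
 [  0.         309.70691629 201.36311844]
 [  0.           0.           1.        ]]
bottle [array([595.9901468 , 165.37800807, 164.        ]), array([579.49124184, 171.3894664 ,   0.        ])]
```

Run:
```python
from h import *
o,yaw=np.array([504.6,92.4]),.2607
R=tool(yaw,.26); s=np.r_[o,52.]
r.move_ptp(s+R[:,2]*(18.7-110),R); r.dwell(.3)
ob=r.observe(); c=viewer.calibration("wrist"); im=viewer.camera("wrist")
np.savez("w1.npz",im=im,**c); print(ob["t"],ob["eef_pos"],ob["wrist_force"])
cv2.imwrite("pics/w1.png",cv2.resize(im[60:380,140:540,::-1],None,fx=2,fy=1.875*1.0666,interpolation=cv2.INTER_CUBIC)[:600] if 0 else cv2.resize(im[80:380,120:520,::-1],(800,600),interpolation=cv2.INTER_CUBIC))
```

```text
2.5167 [481.93454216  86.68158519 140.27954938] [ 0.4607296   0.99517996 -0.41231419]
```

View pics/w1.png

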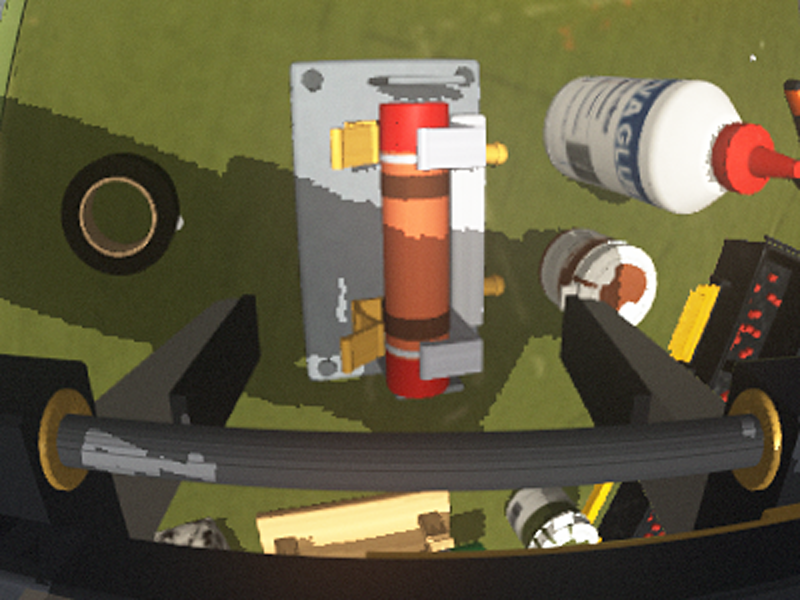

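The wrist view shows:
- **Holder plate corners:** (291,62), (480,60), (310,381)
- **Cartridge edges:** 384 and 450 at row 250, with ends at about row 103 and row 397
- **Roof edges:** (418,148) and (420,360)
- **Fingers:** straddling the cartridge, with the bottle clear to the right

Run:
```python
from h import *
d=np.load("w1.npz"); c={k:d[k] for k in "KRt"}
W=lambda x,y,z:world("wrist",(120+x/2,80+y/2),z,c)
P=[W(291,62,8),W(480,60,8),W(310,381,8)]
o,yaw,res=fit([(-48,83),(48,83),(-48,-83)],P); print("plate",o,yaw,res)
for o,yaw in ((o,yaw),(np.array([504.6,92.4]),.2607)):
    ex,ey=frame(yaw); L=lambda p:np.round([(p[:2]-o)@ex,(p[:2]-o)@ey],1)
    print("axis",[L((W(a,y,52)+W(b,y,52))/2) for a,b,y in((380,449,130),(384,450,250),(387,450,370))])
    print("ends",L(W(413,102,58)),L(W(419,397,52)))
    print("roof",L(W(418,148,75)),L(W(420,360,75)))
```

```text
plate [506.8647493   95.06782899] 0.27984016617522967 [0.657265   1.18762224 1.42150091]
axis [array([ 0.4, 50.5]), array([ 0.7, -2. ]), array([  0.6, -60.5])]
ends [-1.9 62.6] [  0.4 -75. ]
roof [-4.8 45.2] [ -5.2 -43.9]
axis [array([ 2.3, 52.5]), array([ 3.6, -0. ]), array([  4.6, -58.5])]
ends [-0.3 64.5] [  4.7 -73. ]
roof [-2.8 47.1] [ -1.5 -42. ]
```

Run:
```python
from h import *
d=np.load("w1.npz"); c={k:d[k] for k in "KRt"}
T=r.observe(); tcp,R=T["eef_pos"],T["tcp_rot"]
cam=-c["R"].T@c["t"]
for p in ((258,296),(258,355),(563,296),(563,355)):
    u=(np.array([120+p[0]/2,80+p[1]/2])-c["K"][:2,2])/c["K"][0,0]; th=np.hypot(*u)
    ray=R.T@c["R"].T@np.r_[u/th*np.sin(th),np.cos(th)]; o=R.T@(cam-tcp)
    print(p,(o+ray*(0-o[2])/ray[2]).round(1))
```

```text
(258, 296) [ 10.2 -45.1   0. ]
(258, 355) [ -9.2 -46.7   0. ]
(563, 296) [10.3 45.6  0. ]
(563, 355) [-9.1 47.2  0. ]
```

The fingertips measure ±46 and ±10 mm in the tool frame, so the wrist camera is good to about 0.5 mm here. I'll take the holder at (506.6, 95.0) with yaw 0.28, then grasp the spent cartridge and roll it out.

```bash
cat >> h.py <<'E'
HO,HY=np.array([506.6,95.0]),.28
hx,hy=[np.r_[v,0] for v in frame(HY)]
RH=tool(HY,.26)
def hp(x,z,y=0,R=RH): # TCP for a gripped axis at holder (x,y,z)
    return np.r_[HO,0]+hx*x+hy*y+np.array([0,0,z])+R[:,2]*18.7
OUT=[(0,53),(-6,53.5),(-12,55.5),(-19,62),(-25,73),(-40,100)]
def st(m=""):
    o=r.observe(); print(m,round(o["t"],2),o["eef_pos"].round(1),"F",o["wrist_force"].round(1),"w",round(o["gripper_width"],3)); return o
E
python3 - <<'E'
from h import *
print(r.move_linear(hp(.4,52)-RH[:,2]*60,150,RH))
print(r.move_linear(hp(.4,52),80,force_limit=12)); st("down")
r.clamp(); st("grip")
for x,z in OUT:
    hit=r.move_linear(hp(x,z),50,force_limit=30); st((x,z,hit))
    if hit: break
E
```

```text
False
False
down 3.96 [512.   96.4  34.4] F [-0.2 -0.5  0.1] w 0.999
grip 4.92 [511.6  96.5  33.9] F [ 0.5 -0.2 -0.1] w 0.318
(0, 53, False) 5.17 [510.9  96.3  34.7] F [ 0.3 -0.1 -1.6] w 0.321
(-6, 53.5, False) 5.44 [506.7  94.6  36.5] F [ 3.9  1.2 -0. ] w 0.318
(-12, 55.5, False) 5.72 [501.2  92.9  38.9] F [1.8 0.9 6.8] w 0.316
(-19, 62, False) 6.06 [492.9  91.   44.2] F [ 0.9 -0.5  3.2] w 0.317
(-25, 73, False) 6.46 [486.7  89.4  54.8] F [0.8 0.8 1.2] w 0.32
(-40, 100, False) 7.22 [472.7  85.3  81.9] F [-1.4 -0.2 -0.5] w 0.318
```

Run:
```python
from h import *
o=np.array([491.5,311.5]); R=tool(-1.446+np.pi)
p=r.observe()["eef_pos"]; r.move_linear([p[0]-15,p[1],185],250)
r.move_ptp(np.r_[o,120],R); st()
print(r.move_linear(np.r_[o,25],150,force_limit=12)); r.dwell(.2); st("low")
r.ungrasp(); r.dwell(.3); st("rel")
r.move_linear(np.r_[o,170],250); st()
c=viewer.calibration("wrist"); im=viewer.camera("wrist")
cv2.imwrite("pics/w2.png",cv2.resize(im[50:350,120:520,::-1],(640,480)))
```

```text
8.74 [490.9 310.6 118.6] F [ 0.5 -0.2 -1.8] w 0.317
False
low 9.72 [492.5 311.8  26.3] F [-0.7  0.3 -1.1] w 0.32
rel 11.04 [491.5 311.5  25. ] F [ 0.3 -0.5  0. ] w 1.001
 11.78 [490.6 311.2 168.5] F [ 0.   0.1 -0.3] w 1.002
```

View pics/w2.png

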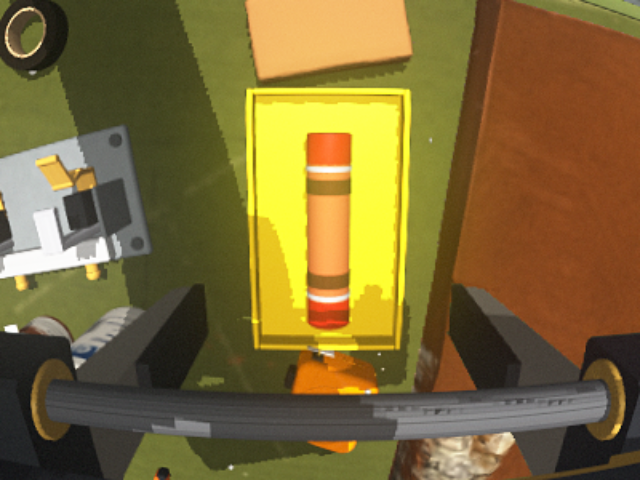

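The spent cartridge lies flat and centred in the tray, at picture position (328,230) between rim columns 250 and 410. Next is the fresh one.

Run:
```python
from h import *
o=np.array([538.,-111.]); R=tool(-1.265)
r.move_linear([491,311,205],250)
r.move_ptp(np.r_[o,205],R); r.move_linear(np.r_[o,140],200); r.dwell(.3); st()
c=viewer.calibration("wrist"); im=viewer.camera("wrist")
np.savez("w3.npz",im=im,**c)
cv2.imwrite("pics/w3.png",cv2.resize(im[80:380,120:520,::-1],(800,600),interpolation=cv2.INTER_CUBIC))
```

```text
14.78 [ 538.8 -111.3  141.3] F [0.5 0.1 1.4] w 1.002
```

View pics/w3.png

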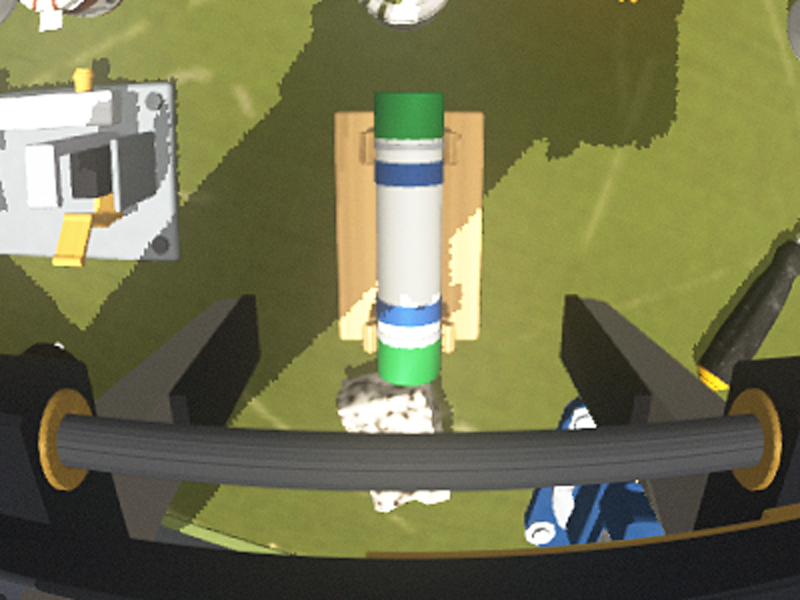

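The cartridge edges are at 375 and 443 (row 115) and at 379.5 and 440.5 (row 365). Its ends are at rows 93 and 384, and both fingers straddle it clear.

Run:
```python
from h import *
d=np.load("w3.npz"); c={k:d[k] for k in "KRt"}
W=lambda x,y,z:world("wrist",(120+x/2,80+y/2),z,c)
A=[(W(a,y,45)+W(b,y,45))/2 for a,b,y in((375,443,115),(379.5,440.5,365))]
E=[W(409,93,60),W(410,384,60)]
v=(A[0]-A[1])[:2]; ey=unit(v); print(A,E,np.linalg.norm(E[0]-E[1]))
yaw=np.arctan2(ey[1],ey[0])-np.pi/2; m=(E[0]+E[1])[:2]/2
m=A[0][:2]+ey*((m-A[0][:2])@ey); print("fresh",m,yaw)
np.save("fresh.npy",np.r_[m,yaw])
R=tool(yaw); p=np.r_[m,45-18.7]
r.move_linear(p+[0,0,40],150,R)
print(r.move_linear(p,80,force_limit=12)); st("down")
r.clamp(); st("grip"); r.dwell(.2); st()
r.move_linear(p+[0,0,60],100); r.move_linear(p+[0,0,175],250); st("up")
```

```text
[array([593.43822195, -93.44929272,  45.        ]), array([ 482.51110759, -129.07570475,   45.        ])] [array([602.55374638, -90.55740075,  60.        ]), array([ 480.21851724, -129.77331763,   60.        ])] 128.46710250827928
fresh [ 541.38656275 -110.16670097] -1.2600328249844468
False
down 16.12 [ 541.3 -110.1   26.1] F [ 0.9  0.2 -0.1] w 1.0
grip 17.08 [ 541.4 -110.2   26.3] F [ 0.9 -0.2  0.5] w 0.316
 17.28 [ 541.4 -110.2   26.3] F [-0.2 -0.1  0.2] w 0.32
up 18.64 [ 540.5 -109.8  199.4] F [-0.4  0.2 -2.2] w 0.318
```

Run:
```python
from h import *
r.move_ptp(hp(-55,200),RH)
r.move_linear(hp(-40,100),150); r.dwell(.3); st("entry")
for x,z in OUT[::-1][1:]+[(.4,52.3)]:
    hit=r.move_linear(hp(x,z),35,force_limit=30); st((x,z,hit))
    if hit: break
r.dwell(.3); st("end")
c=viewer.calibration("wrist"); im=viewer.camera("wrist")
cv2.imwrite("pics/w4.png",cv2.resize(im[80:380,120:520,::-1],(800,600),interpolation=cv2.INTER_CUBIC))
```

```text
entry 20.98 [473.3  85.2  82.7] F [ 0.7  0.6 -1.7] w 0.32
(-25, 73, False) 22.01 [487.3  89.4  55. ] F [ 1.   0.1 -1.1] w 0.32
(-19, 62, False) 22.52 [493.8  91.   44.3] F [3.1 1.1 0.3] w 0.323
(-12, 55.5, False) 22.94 [501.2  92.9  38.2] F [5.5 0.9 2.5] w 0.318
(-6, 53.5, False) 23.27 [505.7  94.5  35.4] F [ 5.  -0.4  0.6] w 0.317
(0, 53, False) 23.6 [510.3  96.5  34.1] F [ 2.9  0.7 -0.6] w 0.317
(0.4, 52.3, False) 23.85 [510.7  96.6  33.9] F [-1.  -0.4  4.2] w 0.318
end 24.15 [510.8  96.6  33.9] F [-4.2 -0.2  6.4] w 0.314
```

View pics/w4.png

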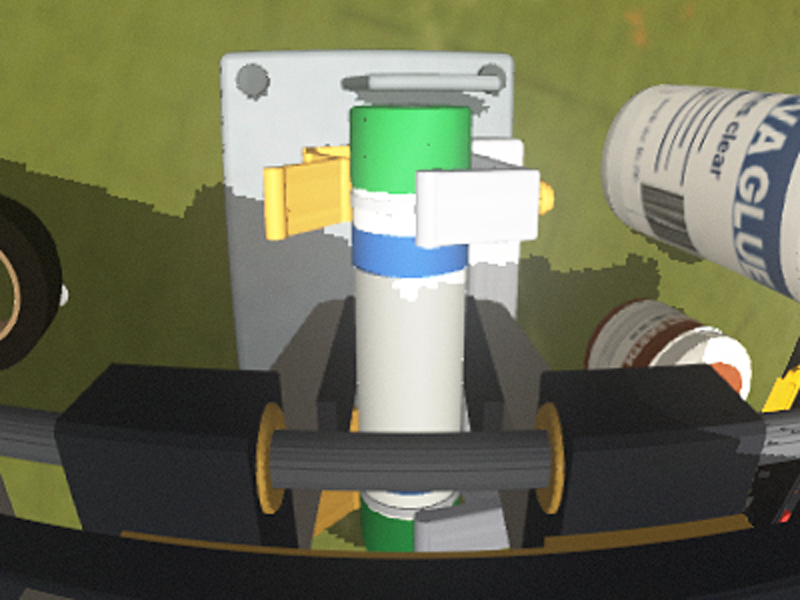

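The cartridge sits under both roofs with low forces of about 6 N. I'll release it and check.

Run:
```python
from h import *
r.ungrasp(); r.dwell(.3); st("rel")
r.move_linear(hp(.4,52)-RH[:,2]*110,150); r.dwell(.3); st("back")
c=viewer.calibration("wrist"); im=viewer.camera("wrist"); np.savez("w5.npz",im=im,**c)
cv2.imwrite("pics/w5.png",cv2.resize(im[90:290,230:390,::-1],(480,600),interpolation=cv2.INTER_CUBIC))
```

```text
rel 25.52 [511.6  96.4  34.2] F [-0.2 -0.9 -0.7] w 1.003
back 26.7 [484.1  88.7 139.5] F [-0.6  0.7 -0.3] w 0.999
```

View pics/w5.png

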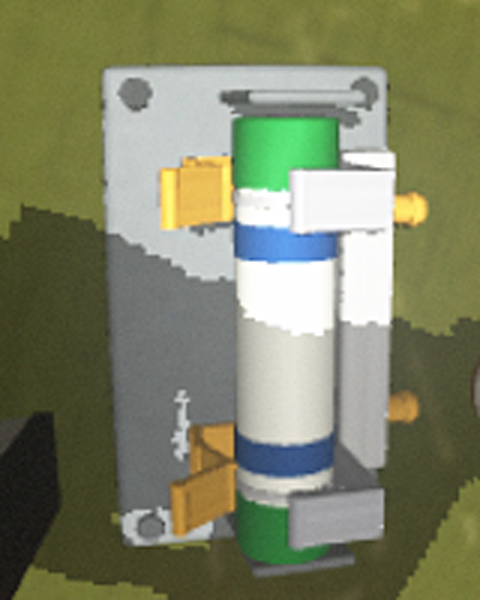

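The cartridge is in both clips. Its edges are at 233 and 341 (row 150) and at 237 and 331 (row 540), its ends are at rows 115 and 562, and the leaf tips are at column 160 (row 200) and 173 (row 512). I'll compare these with the spent-cartridge picture.

Run:
```python
from h import *
ex,ey=frame(HY)
def L(f,u,v,z):
    d=np.load(f); p=world("wrist",(u,v),z,{k:d[k] for k in "KRt"})[:2]-HO; return np.array([p@ex,p@ey])
n=lambda x,y,z:L("w5.npz",230+x/3,90+y/3,z); o=lambda x,y,z:L("w1.npz",120+x/2,80+y/2,z)
print("axis",[((n(a,y,52)+n(b,y,52))/2).round(1) for a,b,y in((233,341,150),(236,337,320),(237.5,332,520))])
print("ends",n(287,115,67).round(1),n(285,562,60).round(1))
print("roof",n(290,200,75).round(1),n(289,520,75).round(1))
print("tips new",n(160,200,58).round(1),n(173,512,58).round(1))
print("tips old",o(331,148,58).round(1),o(342,356,58).round(1))
print("plate",n(103,68,8).round(1),n(386,68,8).round(1),n(121,545,8).round(1))
```

```text
axis [array([ 0.6, 56.7]), array([0.5, 7.8]), array([  0. , -55.9])]
ends [-3.6 66.8] [ -2.2 -66.2]
roof [-5. 45.] [ -5.  -44.5]
tips new [-36.3  44.3] [-35.6 -46.4]
tips old [-36.1  45.1] [-35.8 -45.7]
plate [-47.6  81.9] [46.6 82.1] [-48.4 -81.1]
```

Run:
```python
from h import *
p=r.observe()["eef_pos"]; r.move_linear([p[0]-20,p[1],230],200); r.dwell(.3); st(); print(ticket.hand_in())
```

```text
27.66 [463.6  88.7 228.7] F [-0.9  0.   0.5] w 1.001
the job is handed in; nothing more can be done
None
```

The cartridge change is done and handed in after about 28 s of the 64 s allowed; the hand-in reports no verdict.

- **Spent cartridge:** I rolled it out along the given path with wrist readings up to about 7 N. I then dropped it about 24 mm into the tray, because the open fingers do not fit between the tray walls. The wrist picture right after showed it lying flat and centred.
- **Fresh cartridge:** I lifted it from the cradle and rolled it in along the reverse path, with wrist readings up to about 8 N. After release, the last wrist picture put its axis about 0.5 mm from home in x, within 1 mm along y, and about 0.005 rad off in angle. Its height was not measured separately.
- **Spring leaves:** Both leaf tips were within about 1 mm of where they were with the spent cartridge clipped in, so I take both as shut.
- **Disagreement:** The top camera placed the holder about 3 mm away from the wrist camera's position. I used the wrist camera, because it measured the fingertips to about 1 mm.
- **Not checked:** I took no final picture of the other things on the table. No wrist force suggested that any of them had been touched.

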